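Restock the sloped block tray and set its tally wheel to two

ROBOT

A 6-joint arm with a two-finger parallel gripper is mounted at the origin on a cart in front of the work surface, level with it; the furniture and walls round the work are solid. World frame = base frame: x ahead of the robot, y to its left, z up, the work surface at z = 0. Lengths are in m, angles in rad, forces in N, time in s.
With the tool pointing down it reaches from about 0.225 to 0.875 m from the base axis. Payload 3.4 kg.
Tool frame: the origin (TCP) lies on the mounting face of the last link; the fingertips stand 173 mm ahead of it and the grasp point (between the pads) lies 155 mm ahead of it; z points along the fingers, y is the line along which they close (so a half turn about z gives the same grasp; the last joint's range is limited). The gripper opens to 85 mm and grips with 20 to 120 N. Pads are 22 mm wide; open, the fingers measure 114 mm over their backs; the gripper's body (76 mm by 85 mm) begins 54 mm behind the grasp point. The pads swing forward as they close: fully open they stand 13 mm farther back than shut.
Start: joints at [-1.413, 0.276, 1.505, -0, 1.361, -0.121], TCP at [0.158, -0.553, 0.405] pointing down, gripper open.
Joint ranges: [-2.89, 2.89], [-0.75, 2.08], [0.22, 2.7], [-1.18, 4.32], [0.11, 2.71], [-2.7, 2.7]. Speed limits (rad/s): [2.57, 2.57, 3.14, 3.14, 3.14, 3.14].

INTERFACE

Orientations are given as [roll, pitch, yaw] about the fixed x, y, z axes, in that order (R = Rz(yaw) Ry(pitch) Rx(roll)).
In Python, from rig import env gives the robot as it stands.
- The arm moves only by the shell command python3 -m pendant 'ROWS' [FORCE]. ROWS is JSON, a list of rows, each an object with "offset": the shift along the tool's x, y, z as a fraction of full scale, a list of three; "rot": the turn, a rotation vector about the tool's x, y, z as a fraction of full scale, a list of three; "fingers": the opening, from 0 (shut) to 1 (fully open). In form: [{"offset": [tx, ty, tz], "rot": [wx, wy, wz], "fingers": fingers}, ...]. A call has 1 to 5 rows; each row shifts and turns the commanded pose from where the row before left it, along the tool's axes as they then stand; what a row does not reach is not made up. Full scale, the value 1, is 1000 mm for a shift and 90 degrees for a turn. A row lasts 1/8 s, in which the tool goes at most 62.5 mm and 10.7 degrees, less where a joint would pass 70% of its speed; a pose out of reach is approached as far as the arm can. A call with a number of a shift or a turn outside -1 to 1 is refused whole. A call with a gripper value outside its range is refused whole. The fingers move at their own pace and stop on an object; FORCE is the grip in N (left out, the last holds). Time passes only in rows, so rows that do not move let the fingers close. It gives the time, the measured TCP pose, the force, the opening and the grip force at its end, in the units of the state.
- env.get_state(): the state, without advancing time (a new reading comes with each control period).
- env.get_image(name): name is "side" or "top" or "wrist"; returns a dict with "img" (480x640x3 uint8, red, green, blue), "depth" (480x640 float32, m along the optical axis (not along the pixel's ray), 0 where there is no reading), "intrinsics" (3x3 intrinsics, pixels), "R" (3x3) and "t" (3): a world point X has camera coordinates R X + t; the wrist camera has in their place "tool_from_camera" (4x4, takes a point from camera to tool coordinates, whose origin is the TCP and whose axes are the flange's). Camera axes: x right, y down, z forward; pixel columns grow to the right and rows downward; lengths in m; the calibration is good to about 2 mm. A picture is of the moment at which its call begins: read the wrist's pose just before it.
- env.finish_job(): hands the job in; it is judged then, once.
Trained networks look in a picture, given as the dict that the camera call returned (one of the last four; its "shot" number tells which), for a name from the list of things; names that differ only in an ending like _2 or _b are one class to them, and where a whole thing is asked for, a point or a joint stands for the part that bears it (a point fixed in the world has none). Each returns a list of dicts, best first, with "conf" (0 to 1); they miss things now and then, are a little off and sometimes report something else, mostly with a low value. They report only what shows in the picture. A call takes as long as a camera call. They do not tell look-alikes from the thing itself.
- env.spot_in(picture, query): "xyz" ([x, y, z] in m, in the coordinates of the camera as it stood for that picture, good to about 4 mm: the middle of the surface that is visible of it).
- env.outline_of(picture, query): "pixels" (480x640 bool, what is visible of it).
The state is a dict: "t": time; "qpos": joint angles; "joint_vel": joint speeds; "tau": joint torques, N m; "tcp_pos": TCP position; "tcp_rot": TCP orientation; "contact_force": force on the tool from outside, world axes, zero at the start; "moment": the same for the moment, N m; "opening": opening from 0.0 (shut) to 1.0 (fully open); "gripper_force": force on a finger pad.
Only numpy, scipy, OpenCV 4.12 (cv2) and the standard library are available. Lean on these libraries where they do the work, as an engineer would, in place of code of your own. Each camera call takes 0.05 s, during which the arm holds its last target. There are 200 camera calls.

TASK

Put the two oak blocks back in stock: lay one in each lane of the sloped tray, flat and lengthwise, and slide it down under the steel keeper plate until its end rests against the stop at the low end. Only when both are fully home, turn the tally wheel on the leaning stand until the sector with two strokes stands squarely in the middle of its window. Leave the other things on the bench where they are.

Things in the scene. Friction and masses are not known exactly. Their poses are not given: they have to be found in the camera images.
- block_a: oak packing block, 56 x 94 x 50 mm (its own x, y, z), 0.1 to 0.2 kg, lying flat on the bench to the left of the fixtures. Origin: centre of the underside; its y is the long axis, z up. One of two alike blocks; end for end it is the same
- block_b: oak packing block, 56 x 94 x 50 mm (its own x, y, z), 0.1 to 0.2 kg, lying flat on the bench to the right of the fixtures. Origin: centre of the underside; its y is the long axis, z up. One of two alike blocks; end for end it is the same
- tray_deck: Sloped grey deck of the two-lane tray, fixed, 21 deg from level, left or right of the tally wheel. Origin: on the deck surface, midway between the lanes, at the face of the stop (low end, nearest the robot), 34 mm above the bench. x runs uphill along the lanes (away from the robot), y across them to the left, z square to the deck. The deck ends at x = 186 mm; the stop is 60 mm high
- lane_left (a point): Middle of the left lane on the deck, 47 mm uphill of the stop face (deck y = +55 mm), axes as the deck's: the origin of a block that is home lies here, its uphill end 47 mm farther up. The lane is 66 mm wide between side rails 8 mm thick and 12 mm high, up to 183 mm from the stop. Blocks do not slide by themselves here: friction holds them, they must be led or pushed down
- lane_right (a point): The same for the right lane (deck y = -55 mm)
- keeper (a point): Middle of the uphill edge of the steel keeper plate, on its top, 64 mm above the deck and 36 mm from the stop; axes as the deck's. The plate, 4 mm thick, covers both lanes from here down to the stop with 60 mm of room below it, so a block must be set down uphill of it and slid under it. Cheeks 8 mm thick at deck y = -94, 0 and 94 mm carry it
- tally_panel: Grey panel of the tally stand, 172 x 176 mm, fixed, leaning 23 deg from level, its face towards the robot and up. Origin: on the face, on the wheel's axis, 68 mm above the bench. x runs uphill (away from the robot), y to the left, z square out of the face (the wheel's axis)
- window (a point): Middle of the window, an opening 37 mm (uphill) by 50 mm (across) in a steel plate that covers the uphill part of the wheel, on the plate's top 25 mm above the panel's face; axes as the panel's. The plate is 56 x 130 mm and starts 29 mm uphill of the wheel's axis
- wheel (a joint): Angle of the tally wheel, a bare metal disc 148 mm across, in rad, growing anticlockwise as seen facing it (about the panel's z), -3.1 to 3.1. Four sectors of 90 deg bear raised dark radial strokes, 26 x 5.5 mm, 11.5 mm apart: going anticlockwise two, one, four, three. At 0 the two strokes stand in the middle of the window. Stiff (0.06 N m): it stays where it is left
- wheel_grip (a point): Point on the wheel's axis in its wooden grip bar, 52 mm above the panel's face. The bar, 64 mm long and 16 mm thick, reaches from 33 to 65 mm above the face, on a hub 26 mm across, and turns with the wheel. Axes: z out of the face along the wheel's axis, y along the bar, x across the bar and towards the two strokes. With the wheel at 0 the bar lies along the panel's y
- whetstone: Bystander, to be left alone: whetstone in a wooden bed, 63 x 202 x 43 mm, on the bench between the fixtures and the robot, at the right; it is not one of the blocks
- cold_chisel: Bystander, to be left alone: cold chisel, a bar 176 mm long, 21 mm thick, lying on the bench between the fixtures and the robot, at the left
- oil_can: Bystander, to be left alone: small oil can with a spout, 76 mm across, 166 mm tall, at the left
- try_square: Bystander, to be left alone: try square, 116 x 182 x 16 mm, lying at the left
There are look-alikes about, which are no part of the job. Leave any blue or purple look-alike of the block_a alone.

How it is judged:
By the outcome, as a careful person would: the job done as asked, in the order asked, and still so for the second after the job is handed in, with the robot touching nothing.
It also fails if it takes over 72 s, if anything falls off the work surface, if the arm or the gripper's body presses on something with over 40 N, if the wrist force passes 120 N, or if a joint passes its speed limit or range.

## Working session

There is one attempt and no reset: what is moved stays moved. The work goes in short steps, Python scripts to look and compute and a shell command to move; the robot and the scene stay as the last step left them, time stands still between calls to the robot, and variables do not carry over. Pictures are saved under pics/ and viewed, at most 10 in all, crops included, and the job is handed in when it is done.

```bash
ls; mkdir -p pics
cat > h.py <<'E'
import numpy as np, cv2
from rig import env
from scipy.spatial.transform import Rotation as Ro
def toolT():
    s=env.get_state(); T=np.eye(4); r=np.array(s['tcp_rot']); 
    T[:3,:3]=Ro.from_euler('xyz',r).as_matrix() if r.size==3 else r
    T[:3,3]=s['tcp_pos']; return T
def shot(name):
    T=toolT(); p=env.get_image(name)
    if name=='wrist': p['W']=T@np.array(p['tool_from_camera'])
    else:
        M=np.eye(4); M[:3,:3]=p['R']; M[:3,3]=p['t']; p['W']=np.linalg.inv(M)
    return p
def w(p,c): return (p['W']@np.append(c,1))[:3]
def cloud(p):
    K=np.array(p['intrinsics']); v,u=np.mgrid[:480,:640]; d=p['depth']
    X=np.stack([(u-K[0,2])/K[0,0]*d,(v-K[1,2])/K[1,1]*d,d],-1)
    return X@p['W'][:3,:3].T+p['W'][:3,3]
def pix(p,X):
    c=np.linalg.inv(p['W'])@np.append(X,1); k=np.array(p['intrinsics'])@c[:3]; return k[:2]/k[2]
def save(n,im): cv2.imwrite('pics/'+n+'.png',cv2.cvtColor(im,cv2.COLOR_RGB2BGR))
E
python3 - <<'E'
from h import *
print(env.get_state())
for c in ['top','side']:
    p=shot(c); save(c,p['img']); print(c,p['W'][:3].round(3).tolist())
    C=cloud(p)
    for q in ['block_a','tray_deck','keeper','tally_panel','wheel','wheel_grip','whetstone','cold_chisel','oil_can','try_square']:
        for d in env.spot_in(p,q)[:4]:
            X=w(p,d['xyz']); print(q,round(d['conf'],2),X.round(3),pix(p,X).round())
E
```

```text
pics
{'t': 0.0, 'qpos': array([-1.41302247e+00,  2.76633198e-01,  1.50614878e+00, -1.27300614e-05,
        1.36072059e+00, -1.21013074e-01]), 'joint_vel': array([ 0.00130954, -0.00131135,  0.00090738,  0.00012833,  0.00230999,
       -0.0022339 ]), 'tau': array([ 7.57626203e-04, -4.16775405e+01, -2.45798081e+01, -2.57470074e-04,
        1.07770687e-02, -1.87559613e-05]), 'tcp_pos': array([ 0.15818575, -0.55259244,  0.40381139]), 'tcp_rot': array([-3.13969520e+00, -2.18207153e-04,  2.78789392e-01]), 'contact_force': array([-0.2582876 , -0.60951608,  0.33731298]), 'moment': array([ 0.01522051, -0.01503536, -0.02243379]), 'gripper_force': 0.0, 'opening': 1.0007944817483931}
top [[0.002, -0.991, 0.137, 0.299], [-1.0, -0.004, -0.02, 0.05], [0.02, -0.137, -0.99, 1.431]]
block_a 0.79 [0.334 0.129 0.048] [289. 301.]
block_a 0.73 [0.504 0.207 0.05 ] [261. 239.]
block_a 0.58 [ 0.544 -0.404  0.045] [481. 226.]
tray_deck 0.62 [ 0.596 -0.245  0.084] [427. 204.]
keeper 0.86 [ 0.593 -0.249  0.083] [428. 205.]
tally_panel 0.7 [0.597 0.014 0.083] [332. 204.]
tally_panel 0.26 [0.577 0.014 0.082] [332.
[... 497 characters left out ...]
[0.507 0.23  0.045] [280. 315.]
tray_deck 0.78 [ 0.595 -0.229  0.081] [306. 199.]
tray_deck 0.64 [ 0.556 -0.431  0.047] [334. 180.]
keeper 0.57 [ 0.593 -0.226  0.085] [306. 198.]
tally_panel 0.94 [0.587 0.046 0.084] [277. 250.]
wheel 0.58 [0.574 0.026 0.082] [283. 248.]
wheel_grip 0.6 [0.57  0.028 0.081] [285. 248.]
whetstone 0.7 [ 0.398 -0.117  0.043] [358. 241.]
cold_chisel 0.57 [0.425 0.053 0.018] [333. 283.]
oil_can 0.68 [0.59  0.422 0.038] [212. 372.]
oil_can 0.43 [ 0.591 -0.228  0.081] [307. 199.]
oil_can 0.28 [0.425 0.052 0.017] [333. 283.]
try_square 0.68 [0.385 0.538 0.008] [284. 458.]
try_square 0.22 [0.51  0.23  0.047] [279. 314.]
try_square 0.21 [ 0.397 -0.121  0.042] [359. 240.]
```

View pics/top.png

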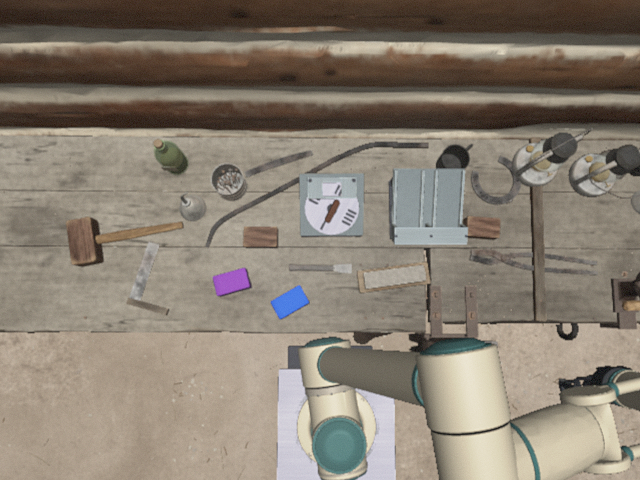

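View pics/side.png

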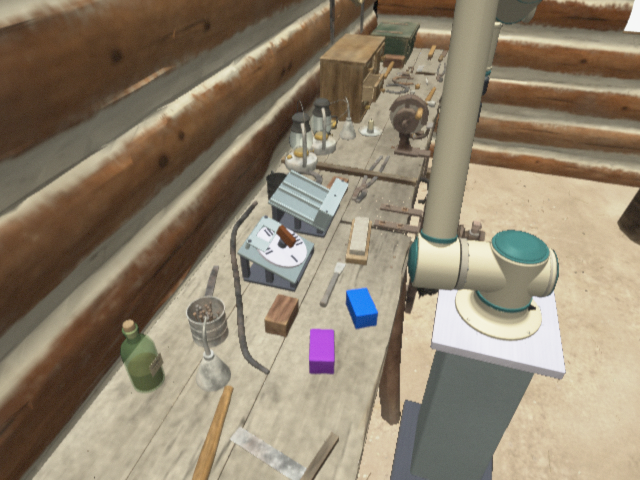

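The candidates for the blocks in the top view are:
- Brown at (261,237), left of the fixtures: block_a.
- Brown at (483,227), right of the tray: block_b.
- Blue at (290,302) and purple at (232,281): look-alikes, to be left alone.
- Whetstone at (393,275): a bystander.

I choose the two brown ones. The wheel is at (331,208) and the tray at (430,205). Next I'll raise the wrist camera over the work.

```bash
cat >> h.py <<'E'
def Rdown(yaw,tilt=0):  # tilt: tool z leans toward +x(rotated by yaw frame) by tilt
    return Ro.from_euler('z',yaw)*Ro.from_euler('y',-tilt)*Ro.from_euler('x',np.pi)
def plan(pos,R,base=None):
    """print tool-axis rows from measured (or given) pose to target TCP pose, translating and turning evenly"""
    T=toolT() if base is None else base
    R0=Ro.from_matrix(T[:3,:3]); d=np.array(pos)-T[:3,3]; rv=(R0.inv()*R).as_rotvec()
    n=max(1,int(np.ceil(max(np.linalg.norm(d)/.058,np.degrees(np.linalg.norm(rv))/10.2))))
    for i in range(n):
        Ri=R0*Ro.from_rotvec(rv*i/n); print('offset',Ri.inv().apply(d/n).round(4).tolist(),'rot',(rv/n/(np.pi/2)).round(4).tolist())
    return n
E
python3 - <<'E'
from h import *
p=shot('wrist'); print(np.array(p['tool_from_camera']).round(3).tolist(), p['intrinsics'])
p=shot('top'); C=cloud(p)
for d in env.outline_of(p,'block_a')[:4]:
    m=d['pixels']; P=C[m]; P=P[(P[:,2]>.04)&(P[:,2]<.06)]
    print('blk',len(P),cv2.minAreaRect(P[:,:2].astype(np.float32)),P[:,2].mean(),p['img'][m].mean(0))
plan([0.45,-.28,.45],Rdown(0))
E
```

```text
[[0.001, -0.95, -0.311, 0.08], [1.0, 0.001, -0.0, 0.0], [0.001, -0.311, 0.95, 0.03], [0.0, 0.0, 0.0, 1.0]] [[343.45852839   0.         321.87294857]
 [  0.         343.45852839 239.34342354]
 [  0.           0.           1.        ]]
blk 676 ((0.5129246115684509, 0.2103404998779297), (0.09305144101381302, 0.05579572170972824), 89.12297821044922) 0.04908602220308364 [126.21003963 103.6988111   89.33685601]
blk 649 ((0.5427197813987732, -0.4087243378162384), (0.09329530596733093, 0.05680296942591667), 85.87958526611328) 0.04968657536024101 [118.93042292  95.29877217  80.27967258]
blk 681 ((0.38874784111976624, 0.2861514985561371), (0.056581102311611176, 0.09222906082868576), 14.9846830368042) 0.04915879784542037 [154.48087432  90.02868852 184.6352459 ]
blk 704 ((0.3337714672088623, 0.12683117389678955), (0.05585954338312149, 0.09307580441236496), 30.031145095825195) 0.049139682202357024 [ 80.28609272 123.82649007 218.02119205]
offset [0.0508, -0.026, -0.0065] rot [0.0, 0.0, 0.0254]
offset [0.0497, -0.028, -0.0065] rot [0.0, 0.0, 0.0254]
offset [0.0486, -0.03, -0.0065] rot [0.0, 0.0, 0.0254]
offset [0.0473, -0.0319, -0.0065] rot [0.0, 0.0, 0.0254]
offset [0.046, -0.0337, -0.0065] rot [0.0, 0.0, 0.0254]
offset [0.0446, -0.0355, -0.0065] rot [0.0, 0.0, 0.0254]
offset [0.0432, -0.0373, -0.0065] rot [0.0, 0.0, 0.0254]
```

```bash
python3 -m pendant '[{"offset":[0.051,-0.026,-0.0065],"rot":[0,0,0.0254],"fingers":1},{"offset":[0.05,-0.028,-0.0065],"rot":[0,0,0.0254],"fingers":1},{"offset":[0.0486,-0.03,-0.0065],"rot":[0,0,0.0254],"fingers":1},{"offset":[0.0473,-0.032,-0.0065],"rot":[0,0,0.0254],"fingers":1},{"offset":[0.046,-0.0337,-0.0065],"rot":[0,0,0.0254],"fingers":1}]'
python3 -m pendant '[{"offset":[0.0446,-0.0355,-0.0065],"rot":[0,0,0.0254],"fingers":1},{"offset":[0.0432,-0.0373,-0.0065],"rot":[0,0,0.0254],"fingers":1},{"offset":[0,0,0],"rot":[0,0,0],"fingers":1}]'
python3 - <<'E'
from h import *
s=env.get_state(); print(s['t'],s['qpos'].round(2),s['tcp_pos'],s['tcp_rot'])
p=shot('wrist'); save('w1',p['img']); C=cloud(p); np.save('C1.npy',C)
for q in ['block_a','tray_deck','keeper','wheel','tally_panel','window','wheel_grip']:
    for d in env.outline_of(p,q)[:2]:
        m=d['pixels']; v,u=np.nonzero(m); P=C[m]
        print(q,round(d['conf'],2),len(P),(u.mean().round(),v.mean().round()),np.percentile(P,[2,50,98],axis=0).round(3).tolist())
        if q=='block_a':
            P=P[(P[:,2]>.04)&(P[:,2]<.06)]; print(cv2.minAreaRect(P[:,:2].astype(np.float32)),P[:,2].mean())
E
```

```text
t: 1.88
tcp_pos: [0.3682, -0.3563, 0.4376]
tcp_rot: [3.141, -0.001, 0.078]
contact_force: [0.2, -0.9, 0.7]
opening: 1.0
gripper_force: 0.0
t: 2.25
tcp_pos: [0.4527, -0.2771, 0.4508]
tcp_rot: [-3.141, -0.002, 0.005]
contact_force: [-1.5, -0.4, -0.3]
opening: 0.995
gripper_force: 0.0
2.25 [-0.68  0.19  1.51  0.    1.44  0.88] [ 0.4527353  -0.27714915  0.45079431] [-3.14148390e+00 -2.14544729e-03  5.30428314e-03]
block_a 0.83 2308 (np.float64(22.0), np.float64(282.0)) [[0.316, 0.075, 0.005], [0.349, 0.091, 0.04], [0.378, 0.112, 0.051]]
((0.34048712253570557, 0.0925917774438858), (0.03703548014163971, 0.07404796779155731), 78.9230728149414) 0.04844099208284438
block_a 0.79 5479 (np.float64(448.0), np.float64(117.0)) [[0.517, -0.451, 0.023], [0.545, -0.404, 0.05], [0.57, -0.362, 0.052]]
((0.543205738067627, -0.40824973583221436), (0.09321082383394241, 0.056129250675439835), 86.01251983642578) 0.04972297948016997
tray_deck 0.84 37879 (np.float64(292.0), np.float64(88.0)) [[0.491, -0.342, 0.041], [0.57, -0.249, 0.072], [0.634, -0.157, 0.107]]
tray_deck 0.51 5418 (np.float64(448.0), np.float64(117.0)) [[0.517, -0.451, 0.025], [0.545, -0.404, 0.05], [0.57, -0.362, 0.052]]
keeper 0.98 37879 (np.float64(292.0), np.float64(87.0)) [[0.491, -0.342, 0.041], [0.57, -0.249, 0.072], [0.634, -0.157, 0.107]]
tally_panel 0.61 15498 (np.float64(55.0), np.float64(76.0)) [[0.521, -0.073, 0.039], [0.574, -0.036, 0.074], [0.629, 0.035, 0.109]]
window 0.61 15567 (np.float64(56.0), np.float64(76.0)) [[0.521, -0.073, 0.039], [0.575, -0.037, 0.074], [0.629, 0.035, 0.109]]
```

View pics/w1.png

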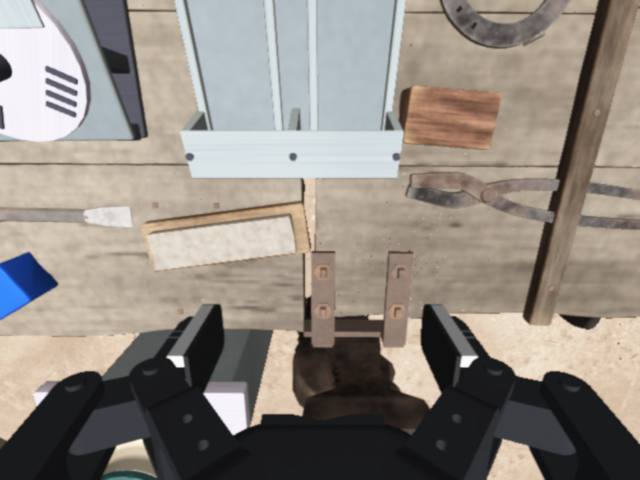

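The oak block_b is confirmed at (450,118), with the tongs clear below it. The tray's keeper is at (292,152), its lanes run uphill around (230,60) and (355,60), and the blue decoy is at (25,285). Next I'll fit the tray pose.

Run:
```python
from h import *
C=np.load('C1.npy'); 
def fit(P):
    for _ in range(6):
        c=P.mean(0); n=np.linalg.svd(P-c,full_matrices=False)[2][2]; n*=np.sign(n[2]); P=P[abs((P-c)@n)<.003]
    return c,n,len(P)
L=C[10:100,205:262].reshape(-1,3); R=C[10:100,322:382].reshape(-1,3)
for P in (L,R):
    c,n,k=fit(P); print(c.round(3),n.round(3),k,'slope',np.degrees(np.arccos(n[2])).round(2),'yaw',np.degrees(np.arctan2(-n[1],-n[0])).round(2))
n=fit(np.vstack([L[abs((L-fit(L)[0])@fit(L)[1])<.003],R]))
c,n,_=n
A=C[:200,170:420].reshape(-1,3); h=(A-c)@n
K=A[abs(h-.064)<.004]; c2,n2,k=fit(K); print('keeper h',((c2-c)@n).round(4),k,'bounds rect')
x=np.array([1,0,0])-n*n[0]; 
# keeper long-edge direction gives yaw
r=cv2.minAreaRect(K[:,:2].astype(np.float32)); print(r)
B=cv2.boxPoints(r); print(B.round(4))
# pixel-wise rail direction: points 12mm above deck
Q=A[abs(h-.012)<.003]; 
for lo,hi in [(-.36,-.335),(-.265,-.245),(-.245,-.23),(-.16,-.145)]:
    q=Q[(Q[:,1]>lo)&(Q[:,1]<hi)&(Q[:,0]>.54)]
    if len(q)>30: pf=np.polyfit(q[:,0],q[:,1],1); print(len(q),'rail y@.6',np.polyval(pf,.6).round(4),'yaw',np.degrees(np.arctan(pf[0])).round(2), q[:,1].min(),q[:,1].max())
```

```text
[ 0.597 -0.194  0.065] [-0.345  0.048  0.938] 622 slope 20.36 yaw -7.92
[ 0.598 -0.304  0.065] [-0.357 -0.065  0.932] 596 slope 21.25 yaw 10.28
keeper h 0.065 10029 bounds rect
((0.5098804235458374, -0.24988782405853271), (0.04380425438284874, 0.19621719419956207), 0.36412540078163147)
[[ 0.4874 -0.1519]
 [ 0.4886 -0.3481]
 [ 0.5324 -0.3479]
 [ 0.5312 -0.1516]]
1037 rail y@.6 -0.3408 yaw 0.05 -0.34700309101745314 -0.33689168851037965
235 rail y@.6 -0.2637 yaw -2.95 -0.26499929797368943 -0.2459088914823179
755 rail y@.6 -0.2327 yaw 0.21 -0.23560796036662549 -0.23000810433892221
780 rail y@.6 -0.157 yaw 0.2 -0.15999964224830487 -0.1522967914458873
```

Tray origin is about (0.521, -0.249, 0.034), yaw about 0; lanes, rails and keeper height all agree with the given sizes. Now I'll go to block_b, gripping it near its right end, which becomes the uphill end.

Run:
```python
from h import *
plan([.541,-.4335,.30],Rdown(np.radians(-94)))
```

```text
offset [0.0092, 0.0152, 0.015] rot [0.0, 0.0, 0.1043]
offset [0.0115, 0.0135, 0.015] rot [0.0, 0.0, 0.1043]
offset [0.0136, 0.0115, 0.015] rot [0.0, 0.0, 0.1043]
offset [0.0153, 0.0091, 0.015] rot [0.0, 0.0, 0.1043]
offset [0.0166, 0.0065, 0.015] rot [0.0, 0.0, 0.1043]
offset [0.0174, 0.0037, 0.015] rot [0.0, 0.0, 0.1043]
offset [0.0178, 0.0008, 0.015] rot [0.0, 0.0, 0.1043]
offset [0.0177, -0.0021, 0.015] rot [0.0, 0.0, 0.1043]
offset [0.0171, -0.0049, 0.015] rot [0.0, 0.0, 0.1043]
offset [0.0161, -0.0077, 0.015] rot [0.0, 0.0, 0.1043]
```

```bash
python3 -m pendant '[{"offset":[0.0092,0.0152,0.015],"rot":[0,0,0.1043],"fingers":1},{"offset":[0.0115,0.0135,0.015],"rot":[0,0,0.1043],"fingers":1},{"offset":[0.0136,0.0115,0.015],"rot":[0,0,0.1043],"fingers":1},{"offset":[0.0153,0.0091,0.015],"rot":[0,0,0.1043],"fingers":1},{"offset":[0.0166,0.0065,0.015],"rot":[0,0,0.1043],"fingers":1}]' >/dev/null
python3 -m pendant '[{"offset":[0.0174,0.0037,0.015],"rot":[0,0,0.1043],"fingers":1},{"offset":[0.0178,0.0008,0.015],"rot":[0,0,0.1043],"fingers":1},{"offset":[0.0177,-0.0021,0.015],"rot":[0,0,0.1043],"fingers":1},{"offset":[0.0171,-0.0049,0.015],"rot":[0,0,0.1043],"fingers":1},{"offset":[0.0161,-0.0077,0.015],"rot":[0,0,0.1043],"fingers":1}]' >/dev/null
python3 -m pendant '[{"offset":[0,0,0],"rot":[0,0,0],"fingers":1}]'
python3 - <<'E'
from h import *
p=shot('wrist'); C=cloud(p); print(env.get_state()['qpos'].round(2))
for d in env.outline_of(p,'block_b')[:2]:
    P=C[d['pixels']]; P=P[(P[:,2]>.04)&(P[:,2]<.06)]; print(d['conf'],cv2.minAreaRect(P[:,:2].astype(np.float32)),P[:,2].mean())
plan([.541,-.4335,.19],Rdown(np.radians(-94)))
E
```

```text
t: 4.03
tcp_pos: [0.5415, -0.4336, 0.2983]
tcp_rot: [3.139, 0.002, -1.639]
contact_force: [-0.7, -0.7, 0.0]
opening: 0.999
gripper_force: 0.0
[-0.77  0.52  1.38  0.    1.24  2.43]
0.66 ((0.5432332754135132, -0.40916284918785095), (0.09322718530893326, 0.05584150180220604), 85.96305084228516) 0.049836520847221594
offset [0.0005, 0.0002, 0.0551] rot [0.0002, 0.0003, 0.001]
offset [0.0005, 0.0002, 0.0551] rot [0.0002, 0.0003, 0.001]
```

Pose confirmed. Down, grip, lift.

```bash
python3 -m pendant '[{"offset":[0,0,0.055],"rot":[0,0,0],"fingers":1},{"offset":[0,0,0.053],"rot":[0,0,0],"fingers":1},{"offset":[0,0,0],"rot":[0,0,0],"fingers":1}]'
python3 -m pendant '[{"offset":[0,0,0],"rot":[0,0,0],"fingers":0},{"offset":[0,0,0],"rot":[0,0,0],"fingers":0},{"offset":[0,0,0],"rot":[0,0,0],"fingers":0},{"offset":[0,0,0],"rot":[0,0,0],"fingers":0}]' 60
python3 -m pendant '[{"offset":[0,0,0],"rot":[0,0,0],"fingers":0},{"offset":[0,0,-0.04],"rot":[0,0,0],"fingers":0},{"offset":[0,0,-0.05],"rot":[0,0,0],"fingers":0},{"offset":[0,0,-0.05],"rot":[0,0,0],"fingers":0},{"offset":[0,0,0],"rot":[0,0,0],"fingers":0}]'
```

```text
t: 4.5
tcp_pos: [0.5404, -0.4305, 0.189]
tcp_rot: [3.135, 0.006, -1.637]
contact_force: [0.5, -0.6, 0.7]
opening: 0.999
gripper_force: 0.0
t: 5.0
tcp_pos: [0.5431, -0.4333, 0.1961]
tcp_rot: [-3.137, -0.004, -1.638]
contact_force: [-0.0, 0.1, 8.1]
opening: 0.651
gripper_force: 65.4
t: 5.62
tcp_pos: [0.5431, -0.4331, 0.3394]
tcp_rot: [-3.132, -0.008, -1.639]
contact_force: [0.2, 0.1, -1.5]
opening: 0.65
gripper_force: 64.6
```

```bash
cat >> h.py <<'E'
O=np.array([.521,-.249,.034]); DR=Ro.from_euler('y',-np.radians(21)) # deck axes
def deck(x,y,z): return O+DR.apply([x,y,z])
RT=Rdown(0,np.radians(21))
def indeck():
    T=toolT(); return DR.inv().apply(T[:3,3]-O), np.degrees((RT.inv()*Ro.from_matrix(T[:3,:3])).as_rotvec())
E
python3 - <<'E'
from h import *
plan(deck(.105+.0245,-.055,.196+.06),RT); print(deck(.13,-.055,.256))
E
```

```text
offset [-0.0129, 0.0002, 0.0019] rot [0.019, 0.0169, -0.103]
offset [-0.0129, -0.0018, 0.0016] rot [0.019, 0.0169, -0.103]
offset [-0.0124, -0.0039, 0.0013] rot [0.019, 0.0169, -0.103]
offset [-0.0117, -0.0058, 0.0011] rot [0.019, 0.0169, -0.103]
offset [-0.0106, -0.0075, 0.001] rot [0.019, 0.0169, -0.103]
offset [-0.0093, -0.0091, 0.001] rot [0.019, 0.0169, -0.103]
offset [-0.0077, -0.0105, 0.0011] rot [0.019, 0.0169, -0.103]
offset [-0.006, -0.0116, 0.0012] rot [0.019, 0.0169, -0.103]
offset [-0.0041, -0.0123, 0.0015] rot [0.019, 0.0169, -0.103]
offset [-0.0021, -0.0128, 0.0018] rot [0.019, 0.0169, -0.103]
[ 0.55062326 -0.304       0.31958442]
```

```bash
python3 -m pendant '[{"offset":[-0.0129,0.0002,0.0019],"rot":[0.019,0.0169,-0.103],"fingers":0},{"offset":[-0.0129,-0.0018,0.0016],"rot":[0.019,0.0169,-0.103],"fingers":0},{"offset":[-0.0124,-0.0039,0.0013],"rot":[0.019,0.0169,-0.103],"fingers":0},{"offset":[-0.0117,-0.0058,0.0011],"rot":[0.019,0.0169,-0.103],"fingers":0},{"offset":[-0.0106,-0.0075,0.001],"rot":[0.019,0.0169,-0.103],"fingers":0}]' >/dev/null
python3 -m pendant '[{"offset":[-0.0093,-0.0091,0.001],"rot":[0.019,0.0169,-0.103],"fingers":0},{"offset":[-0.0077,-0.0105,0.0011],"rot":[0.019,0.0169,-0.103],"fingers":0},{"offset":[-0.006,-0.0116,0.0012],"rot":[0.019,0.0169,-0.103],"fingers":0},{"offset":[-0.0041,-0.0123,0.0015],"rot":[0.019,0.0169,-0.103],"fingers":0},{"offset":[-0.0021,-0.0128,0.0018],"rot":[0.019,0.0169,-0.103],"fingers":0}]' >/dev/null
python3 -m pendant '[{"offset":[0,0,0],"rot":[0,0,0],"fingers":0},{"offset":[0,0,0],"rot":[0,0,0],"fingers":0}]'
python3 - <<'E'
from h import *
print(indeck()); plan(deck(.1295,-.055,.196+.004),RT)
p=shot('wrist'); save('w2',p['img'])
E
```

```text
t: 7.12
tcp_pos: [0.549, -0.3034, 0.3133]
tcp_rot: [-3.132, -0.356, -0.006]
contact_force: [-0.1, -0.4, -0.8]
opening: 0.645
gripper_force: 64.4
(array([ 0.12618797, -0.05443362,  0.2507255 ]), array([ 0.41965764, -0.60470457,  0.30197741]))
offset [0.0039, 0.0009, 0.0507] rot [-0.0047, 0.0067, -0.0034]
```

View pics/w2.png

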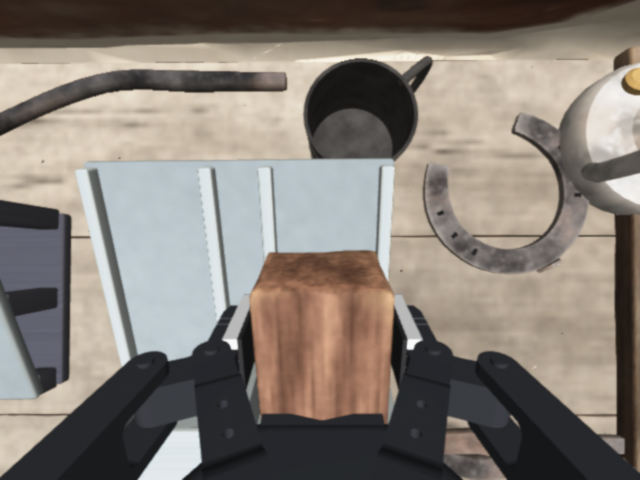

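The block sits straight in the grip, centred over the right lane (rails at u≈268 and 386, block's uphill end at 265–380). Lowering it now.

```bash
python3 -m pendant '[{"offset":[0.002,0.0005,0.03],"rot":[-0.0047,0.0067,-0.0034],"fingers":0},{"offset":[0.002,0.0004,0.02],"rot":[0,0,0],"fingers":0},{"offset":[0,0,0],"rot":[0,0,0],"fingers":0}]'
python3 -m pendant '[{"offset":[0,0,0.004],"rot":[0,0,0],"fingers":0},{"offset":[0,0,0],"rot":[0,0,0],"fingers":0}]'
python3 - <<'E'
from h import *
print(indeck())
E
```

```text
t: 7.55
tcp_pos: [0.5704, -0.3037, 0.2659]
tcp_rot: [-3.139, -0.364, 0.001]
contact_force: [0.5, 0.4, -2.5]
opening: 0.649
gripper_force: 64.4
t: 7.8
tcp_pos: [0.572, -0.3041, 0.2649]
tcp_rot: [3.141, -0.368, 0.002]
contact_force: [0.8, -0.8, -1.1]
opening: 0.646
gripper_force: 64.4
(array([ 0.13033745, -0.05505312,  0.19729412]), array([ 0.00122243,  0.08151677, -0.11504641]))
```

```bash
python3 -m pendant '[{"offset":[0,0,0.003],"rot":[0,0,0],"fingers":0},{"offset":[0,0,0],"rot":[0,0,0],"fingers":0}]'
python3 -m pendant '[{"offset":[-0.015,0,0],"rot":[0,0,0],"fingers":0},{"offset":[-0.015,0,0],"rot":[0,0,0],"fingers":0},{"offset":[0,0,0],"rot":[0,0,0],"fingers":0}]'
python3 - <<'E'
from h import *
print(indeck())
E
```

```text
t: 8.05
tcp_pos: [0.5723, -0.304, 0.2644]
tcp_rot: [3.14, -0.369, 0.003]
contact_force: [-8.9, 0.2, 10.5]
opening: 0.649
gripper_force: 66.0
t: 8.43
tcp_pos: [0.5453, -0.3052, 0.2542]
tcp_rot: [3.136, -0.373, 0.002]
contact_force: [-4.6, -1.0, 8.9]
opening: 0.644
gripper_force: 65.6
(array([ 0.10159165, -0.05620076,  0.19684564]), array([-0.26067738,  0.37526681, -0.12915739]))
```

```bash
python3 -m pendant '[{"offset":[-0.012,0,0],"rot":[0,0,0],"fingers":0},{"offset":[-0.012,0,0],"rot":[0,0,0],"fingers":0},{"offset":[0,0,0],"rot":[0,0,0],"fingers":0}]'
python3 -m pendant '[{"offset":[-0.006,0,0],"rot":[0,0,0],"fingers":0},{"offset":[0,0,0],"rot":[0,0,0],"fingers":0}]'
python3 -m pendant '[{"offset":[-0.003,0,0],"rot":[0,0,0],"fingers":0},{"offset":[0,0,0],"rot":[0,0,0],"fingers":0}]'
python3 - <<'E'
from h import *
print(indeck())
E
```

```text
t: 8.8
tcp_pos: [0.5234, -0.3056, 0.2458]
tcp_rot: [3.135, -0.374, 0.002]
contact_force: [-1.8, -2.1, 8.9]
opening: 0.649
gripper_force: 65.6
t: 9.05
tcp_pos: [0.5184, -0.3057, 0.2439]
tcp_rot: [3.135, -0.375, 0.002]
contact_force: [-0.3, -0.4, 9.0]
opening: 0.651
gripper_force: 65.4
t: 9.3
tcp_pos: [0.516, -0.3057, 0.243]
tcp_rot: [3.135, -0.376, 0.002]
contact_force: [-0.3, -1.3, 9.3]
opening: 0.646
gripper_force: 65.5
(array([ 0.07025308, -0.05671063,  0.1968935 ]), array([-0.34708866,  0.5466608 , -0.1088067 ]))
```

```bash
for i in 1 2; do python3 -m pendant '[{"offset":[-0.003,0,0],"rot":[0,0,0],"fingers":0},{"offset":[0,0,0],"rot":[0,0,0],"fingers":0}]' | grep -E "tcp_pos|contact"; done
```

```text
tcp_pos: [0.5143, -0.3058, 0.2424]
contact_force: [6.1, 0.1, 8.1]
tcp_pos: [0.5133, -0.306, 0.2424]
contact_force: [13.1, 2.1, 8.8]
```

Contact with the stop is felt. Release, back off square to the deck, and look.

```bash
python3 -m pendant '[{"offset":[0,0,0],"rot":[0,0,0],"fingers":1},{"offset":[0,0,0],"rot":[0,0,0],"fingers":1},{"offset":[0,0,0],"rot":[0,0,0],"fingers":1},{"offset":[0,0,-0.05],"rot":[0,0,0],"fingers":1},{"offset":[0,0,-0.055],"rot":[0,0,0],"fingers":1}]'
python3 -m pendant '[{"offset":[0,0,-0.055],"rot":[0,0,0],"fingers":1},{"offset":[0,0,-0.03],"rot":[0,0,0],"fingers":1},{"offset":[0,0,0],"rot":[0,0,0],"fingers":1}]'
cat > chk.py <<'E'
from h import *
p=shot('wrist'); C=cloud(p); D=DR.inv().apply((C-O).reshape(-1,3)).reshape(C.shape)
def box(lo,hi):
    m=((D>lo)&(D<hi)).all(-1); return D[m]
K=box([0,-.1,.058],[.06,.1,.072]); print('keeper top',len(K),'x98',np.percentile(K[:,0],99.5).round(4),'z',np.median(K[:,2]).round(4),'y',K[:,1].min().round(3),K[:,1].max().round(3))
for s in (-1,1):
    B=box([.045,.055*s-.035,.044],[.18,.055*s+.035,.056])
    if len(B)>50: print('lane',s,len(B),'uphill end x',np.percentile(B[:,0],99).round(4),'z',np.median(B[:,2]).round(4),'rect',cv2.minAreaRect(B[:,:2].astype(np.float32)))
print(indeck()[0])
E
python3 chk.py
```

```text
t: 10.42
tcp_pos: [0.4701, -0.3039, 0.3343]
tcp_rot: [-3.139, -0.364, 0.001]
contact_force: [1.2, -0.8, 0.9]
opening: 1.001
gripper_force: 0.0
t: 10.8
tcp_pos: [0.4399, -0.3045, 0.4165]
tcp_rot: [3.137, -0.371, 0.003]
contact_force: [-0.5, -1.3, -0.2]
opening: 0.999
gripper_force: 0.0
keeper top 7667 x98 0.0349 z 0.0653 y -0.099 0.097
lane -1 3088 uphill end x 0.0918 z 0.0504 rect ((0.06864410638809204, -0.05817697197198868), (0.04726102203130722, 0.05616363510489464), 0.03446931391954422)
[ 0.0606345  -0.05512976  0.38420665]
```

Block_b is home: its uphill end is 57.4 mm from the keeper edge (58 nominal) and flat. Now block_a.

Run:
```python
from h import *
plan([.513,.235,.32],Rdown(np.radians(89.1)))
```

```text
offset [0.0035, -0.0539, 0.0114] rot [0.0182, -0.0184, -0.0977]
offset [0.012, -0.0524, 0.0127] rot [0.0182, -0.0184, -0.0977]
offset [0.0203, -0.0495, 0.0137] rot [0.0182, -0.0184, -0.0977]
offset [0.028, -0.0454, 0.0144] rot [0.0182, -0.0184, -0.0977]
offset [0.035, -0.0401, 0.0147] rot [0.0182, -0.0184, -0.0977]
offset [0.0411, -0.0339, 0.0146] rot [0.0182, -0.0184, -0.0977]
offset [0.0462, -0.0268, 0.0142] rot [0.0182, -0.0184, -0.0977]
offset [0.0501, -0.019, 0.0135] rot [0.0182, -0.0184, -0.0977]
offset [0.0527, -0.0107, 0.0124] rot [0.0182, -0.0184, -0.0977]
offset [0.0541, -0.0021, 0.0111] rot [0.0182, -0.0184, -0.0977]
```

```bash
python3 -m pendant '[{"offset":[0.0035,-0.0539,0.0114],"rot":[0.0182,-0.0184,-0.0977],"fingers":1},{"offset":[0.012,-0.0524,0.0127],"rot":[0.0182,-0.0184,-0.0977],"fingers":1},{"offset":[0.0203,-0.0495,0.0137],"rot":[0.0182,-0.0184,-0.0977],"fingers":1},{"offset":[0.028,-0.0454,0.0144],"rot":[0.0182,-0.0184,-0.0977],"fingers":1},{"offset":[0.035,-0.0401,0.0147],"rot":[0.0182,-0.0184,-0.0977],"fingers":1}]' >/dev/null
python3 - <<'E'
from h import *
p=shot('wrist'); save('wheel',p['img']); C=cloud(p); np.savez('wh.npz',C=C,W=p['W'],img=p['img'])
print(toolT()[:3,3])
E
python3 -m pendant '[{"offset":[0.0411,-0.0339,0.0146],"rot":[0.0182,-0.0184,-0.0977],"fingers":1},{"offset":[0.0462,-0.0268,0.0142],"rot":[0.0182,-0.0184,-0.0977],"fingers":1},{"offset":[0.0501,-0.019,0.0135],"rot":[0.0182,-0.0184,-0.0977],"fingers":1},{"offset":[0.0527,-0.0107,0.0124],"rot":[0.0182,-0.0184,-0.0977],"fingers":1},{"offset":[0.0541,-0.0021,0.0111],"rot":[0.0182,-0.0184,-0.0977],"fingers":1}]' >/dev/null
python3 -m pendant '[{"offset":[0,0,0],"rot":[0,0,0],"fingers":1}]'
python3 - <<'E'
from h import *
p=shot('wrist'); C=cloud(p); print(env.get_state()['qpos'].round(2))
for d in env.outline_of(p,'block_a')[:3]:
    m=d['pixels'];P=C[m]; P=P[(P[:,2]>.04)&(P[:,2]<.06)]; print(d['conf'],cv2.minAreaRect(P[:,:2].astype(np.float32)),P[:,2].mean(),p['img'][m].mean(0).round())
plan([.513,.235,.19],Rdown(np.radians(89.1)))
E
```

```text
[ 0.47596477 -0.02681099  0.3633157 ]
t: 12.28
tcp_pos: [0.5128, 0.2388, 0.3167]
tcp_rot: [-3.136, -0.001, 1.561]
contact_force: [-0.4, -1.4, -0.5]
opening: 0.998
gripper_force: 0.0
[0.31 0.32 1.66 0.   1.16 0.32]
0.76 ((0.3882809281349182, 0.287287175655365), (0.05686992034316063, 0.09309475868940353), 16.252817153930664) 0.04951302232452483 [168.  74. 202.]
0.69 ((0.512912929058075, 0.2115193009376526), (0.0932404026389122, 0.05592832714319229), 89.8604965209961) 0.04964422043474818 [151. 113.  91.]
0.65 ((0.3251311779022217, 0.14324602484703064), (0.0569496750831604, 0.057556603103876114), 30.06747817993164) 0.048877912470219706 [ 39.  93. 182.]
offset [-0.0002, 0.0003, 0.0426] rot [-0.0009, 0.0002, 0.0004]
offset [-0.0002, 0.0003, 0.0426] rot [-0.0009, 0.0002, 0.0004]
offset [-0.0002, 0.0002, 0.0426] rot [-0.0009, 0.0002, 0.0004]
```

View pics/wheel.png

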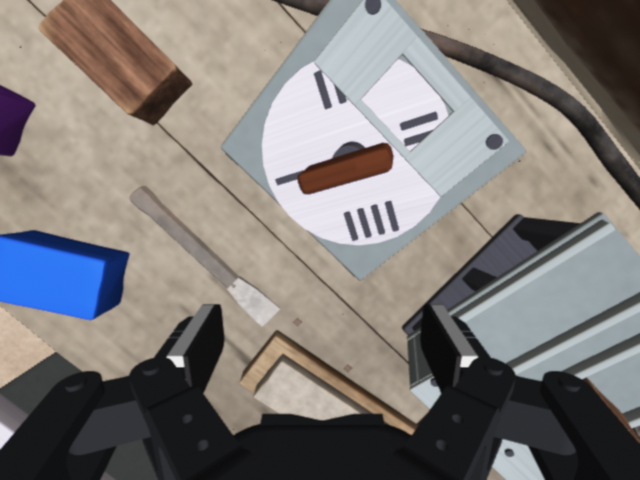

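The wheel view shows:
- **Strokes:** two at (330,85), partly under the plate; one at (287,180); four at (370,220); three mostly in the window at (418,128).
- **Bar:** from (300,180) to (392,160).

So the wheel must turn clockwise by about 60°. First block_a, the oak one at (0.513, 0.2115).

```bash
python3 -m pendant '[{"offset":[-0.001,0,0.045],"rot":[0,0,0],"fingers":1},{"offset":[-0.001,0,0.045],"rot":[0,0,0],"fingers":1},{"offset":[0,0,0.037],"rot":[0,0,0],"fingers":1},{"offset":[0,0,0],"rot":[0,0,0],"fingers":1}]'
python3 -m pendant '[{"offset":[0,0,0],"rot":[0,0,0],"fingers":0},{"offset":[0,0,0],"rot":[0,0,0],"fingers":0},{"offset":[0,0,0],"rot":[0,0,0],"fingers":0},{"offset":[0,0,0],"rot":[0,0,0],"fingers":0},{"offset":[0,0,0],"rot":[0,0,0],"fingers":0}]' 60
python3 -m pendant '[{"offset":[0,0,-0.05],"rot":[0,0,0],"fingers":0},{"offset":[0,0,-0.055],"rot":[0,0,0],"fingers":0},{"offset":[0,0,-0.055],"rot":[0,0,0],"fingers":0},{"offset":[0,0,-0.02],"rot":[0,0,0],"fingers":0},{"offset":[0,0,0],"rot":[0,0,0],"fingers":0}]'
python3 - <<'E'
from h import *
plan(deck(.105+.026,.055,.196+.07),RT)
E
```

```text
t: 12.88
tcp_pos: [0.5114, 0.2314, 0.1906]
tcp_rot: [-3.134, 0.002, 1.553]
contact_force: [-0.3, -0.4, 0.8]
opening: 0.999
gripper_force: 0.0
t: 13.5
tcp_pos: [0.5139, 0.2336, 0.1954]
tcp_rot: [3.138, -0.002, 1.556]
contact_force: [0.4, -2.0, 7.4]
opening: 0.649
gripper_force: 65.8
t: 14.12
tcp_pos: [0.513, 0.2334, 0.3755]
tcp_rot: [3.137, -0.003, 1.556]
contact_force: [0.3, 0.3, -1.1]
opening: 0.652
gripper_force: 65.2
offset [-0.0474, 0.0045, 0.005] rot [-0.02, 0.02, 0.1087]
offset [-0.0461, 0.0124, 0.0038] rot [-0.02, 0.02, 0.1087]
offset [-0.0435, 0.02, 0.0029] rot [-0.02, 0.02, 0.1087]
offset [-0.0395, 0.027, 0.0024] rot [-0.02, 0.02, 0.1087]
offset [-0.0344, 0.0333, 0.0021] rot [-0.02, 0.02, 0.1087]
offset [-0.0283, 0.0386, 0.0023] rot [-0.02, 0.02, 0.1087]
offset [-0.0215, 0.0428, 0.0028] rot [-0.02, 0.02, 0.1087]
offset [-0.014, 0.0457, 0.0036] rot [-0.02, 0.02, 0.1087]
offset [-0.0062, 0.0473, 0.0048] rot [-0.02, 0.02, 0.1087]
```

```bash
python3 -m pendant '[{"offset":[-0.0474,0.0045,-0.01],"rot":[-0.02,0.02,0.1087],"fingers":0},{"offset":[-0.0461,0.0124,-0.005],"rot":[-0.02,0.02,0.1087],"fingers":0},{"offset":[-0.0435,0.02,-0.005],"rot":[-0.02,0.02,0.1087],"fingers":0},{"offset":[-0.0395,0.027,0],"rot":[-0.02,0.02,0.1087],"fingers":0},{"offset":[-0.0344,0.0333,0.002],"rot":[-0.02,0.02,0.1087],"fingers":0}]' >/dev/null
python3 -m pendant '[{"offset":[-0.0283,0.0386,0.0023],"rot":[-0.02,0.02,0.1087],"fingers":0},{"offset":[-0.0215,0.0428,0.0028],"rot":[-0.02,0.02,0.1087],"fingers":0},{"offset":[-0.014,0.0457,0.0036],"rot":[-0.02,0.02,0.1087],"fingers":0},{"offset":[-0.0062,0.0473,0.0048],"rot":[-0.02,0.02,0.1087],"fingers":0},{"offset":[0,0,0],"rot":[0,0,0],"fingers":0}]' >/dev/null
python3 -m pendant '[{"offset":[0,0,0],"rot":[0,0,0],"fingers":0}]'
python3 - <<'E'
from h import *
print(indeck()); plan(deck(.127,.054,.196+.012),RT)
E
```

```text
t: 15.5
tcp_pos: [0.5458, -0.1946, 0.3599]
tcp_rot: [-3.141, -0.357, 0.001]
contact_force: [-0.4, 1.3, -1.0]
opening: 0.65
gripper_force: 65.1
(array([0.13996115, 0.05441645, 0.29533603]), array([ 0.05143646, -0.53204094, -0.03253084]))
offset [-0.0061, 0.0002, 0.0437] rot [-0.0003, 0.003, 0.0002]
offset [-0.0063, 0.0002, 0.0437] rot [-0.0003, 0.003, 0.0002]
```

```bash
python3 -m pendant '[{"offset":[-0.006,0,0.044],"rot":[0,0.003,0],"fingers":0},{"offset":[-0.006,0,0.044],"rot":[0,0.003,0],"fingers":0},{"offset":[0,0,0],"rot":[0,0,0],"fingers":0}]' >/dev/null
python3 -m pendant '[{"offset":[0,0,0.006],"rot":[0,0,0],"fingers":0},{"offset":[0,0,0.004],"rot":[0,0,0],"fingers":0},{"offset":[0,0,0],"rot":[0,0,0],"fingers":0}]'
python3 - <<'E'
from h import *
print(indeck())
E
```

```text
t: 16.25
tcp_pos: [0.5704, -0.1952, 0.2669]
tcp_rot: [3.139, -0.372, 0.002]
contact_force: [1.0, -0.4, -1.2]
opening: 0.649
gripper_force: 65.0
(array([0.12962721, 0.05379979, 0.19972111]), array([-0.12490185,  0.31568035, -0.08660926]))
```

```bash
python3 -m pendant '[{"offset":[0,0,0.003],"rot":[0,0,0],"fingers":0},{"offset":[0,0,0],"rot":[0,0,0],"fingers":0}]'|grep contact
python3 -m pendant '[{"offset":[0,0,0.003],"rot":[0,0,0],"fingers":0},{"offset":[0,0,0],"rot":[0,0,0],"fingers":0}]'|grep contact
python3 -m pendant '[{"offset":[-0.015,0,0],"rot":[0,0,0],"fingers":0},{"offset":[-0.015,0,0],"rot":[0,0,0],"fingers":0},{"offset":[0,0,0],"rot":[0,0,0],"fingers":0}]' |grep -E "tcp_pos|contact"
python3 - <<'E'
from h import *
print(indeck())
E
```

```text
contact_force: [-0.4, -0.1, 1.0]
contact_force: [-12.3, 0.6, 19.0]
tcp_pos: [0.5469, -0.1972, 0.2544]
contact_force: [-0.0, -1.9, 15.3]
(array([0.10318199, 0.05181819, 0.19644997]), array([-0.49193515,  0.95054316, -0.04553323]))
```

```bash
python3 -m pendant '[{"offset":[-0.012,0,-0.001],"rot":[0,0,0],"fingers":0},{"offset":[-0.012,0,-0.001],"rot":[0,0,0],"fingers":0},{"offset":[-0.006,0,0],"rot":[0,0,0],"fingers":0},{"offset":[0,0,0],"rot":[0,0,0],"fingers":0}]'|grep -E "tcp_pos|contact"
for i in 1 2 3; do python3 -m pendant '[{"offset":[-0.003,0,0],"rot":[0,0,0],"fingers":0},{"offset":[0,0,0],"rot":[0,0,0],"fingers":0}]' | grep -E "tcp_pos|contact"; done
python3 - <<'E'
from h import *
print(indeck())
E
```

```text
tcp_pos: [0.517, -0.1964, 0.2428]
contact_force: [-0.0, -1.7, 7.2]
tcp_pos: [0.5149, -0.1966, 0.2421]
contact_force: [1.0, -2.3, 8.6]
tcp_pos: [0.5122, -0.1967, 0.2412]
contact_force: [2.1, -1.2, 8.3]
tcp_pos: [0.511, -0.1968, 0.2408]
contact_force: [7.8, 2.2, 7.7]
(array([0.06478762, 0.0522498 , 0.19668862]), array([-0.40054716,  0.90817679, -0.02248883]))
```

```bash
python3 -m pendant '[{"offset":[-0.003,0,0],"rot":[0,0,0],"fingers":0},{"offset":[0,0,0],"rot":[0,0,0],"fingers":0}]' | grep -E "tcp_pos|contact"
python3 -m pendant '[{"offset":[0,0,0],"rot":[0,0,0],"fingers":1},{"offset":[0,0,0],"rot":[0,0,0],"fingers":1},{"offset":[0,0,0],"rot":[0,0,0],"fingers":1},{"offset":[0,0,-0.05],"rot":[0,0,0],"fingers":1},{"offset":[0,0,-0.055],"rot":[0,0,0],"fingers":1}]' >/dev/null
python3 -m pendant '[{"offset":[0,0,-0.055],"rot":[0,0,0],"fingers":1},{"offset":[0,0,-0.03],"rot":[0,0,0],"fingers":1},{"offset":[0,0,0],"rot":[0,0,0],"fingers":1}]'
echo "exec(open('chk.py').read()); save('w4',p['img'])" | python3 -
python3 - <<'E'
from h import *
z=np.load('wh.npz'); C=z['C']
# panel axes: 23 deg; find plate plane (25 mm) and disc
P=C[60:240,230:500].reshape(-1,3); P=P[(P[:,2]>.03)&(P[:,2]<.16)]
rng=np.random.default_rng(0); best=None
PR=Ro.from_euler('y',-np.radians(23)); n=PR.apply([0,0,1])
h=(P)@n; hist,e=np.histogram(h,bins=np.arange(h.min(),h.max(),.001)); 
for i in np.argsort(hist)[::-1][:12]: print(e[i].round(4),hist[i])
E
```

```text
tcp_pos: [0.5101, -0.1968, 0.2409]
contact_force: [14.4, 6.0, 7.7]
t: 19.62
tcp_pos: [0.4354, -0.1953, 0.4154]
tcp_rot: [3.136, -0.375, 0.001]
contact_force: [-0.1, 0.2, -0.9]
opening: 0.995
gripper_force: 0.0
keeper top 7686 x98 0.035 z 0.0652 y -0.099 0.097
lane -1 3171 uphill end x 0.092 z 0.0502 rect ((0.0687418282032013, -0.05783878639340401), (0.04746697470545769, 0.05645817890763283), 0.19386301934719086)
lane 1 3108 uphill end x 0.0917 z 0.0506 rect ((0.06867200881242752, 0.0514293909072876), (0.04731973633170128, 0.0559675358235836), 0.02200900949537754)
[0.05601797 0.05393912 0.38490158]
-0.1541 9522
-0.1551 4963
-0.1431 4169
-0.1531 3655
-0.1441 2796
-0.1681 2484
-0.1691 1560
-0.1421 1302
-0.1671 1166
-0.1521 1043
-0.1041 782
-0.1511 762
```

View pics/w4.png

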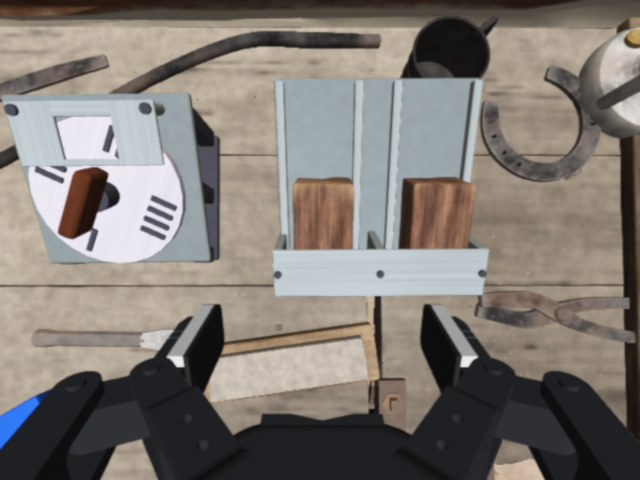

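Both blocks are flat under the keeper at equal depth: (323,215) and (436,215), with ends 57 mm uphill of the keeper edge. Now I'll locate the wheel; the arm is standing still.

```bash
cat > wheel.py <<'E'
from h import *
PR=Ro.from_euler('y',-np.radians(23))
def meas():
    p=shot('wrist'); C=cloud(p); L=PR.inv().apply(C.reshape(-1,3)).reshape(C.shape)
    sel=(C[...,0]>.46)&(C[...,0]<.68)&(C[...,1]>-.1)&(C[...,1]<.13)
    h0=L[...,2][sel]; hist,e=np.histogram(h0[(h0>-.175)&(h0<-.147)],bins=np.arange(-.175,-.147,.001))
    disc=e[hist.argmax()]+.0005; face=disc-.0145
    B=L[sel&(abs(L[...,2]-face-.065)<.006)]; r=cv2.minAreaRect(B[:,:2].astype(np.float32))
    c,V=np.linalg.eigh(np.cov((B[:,:2]).T)); a=V[:,1]
    D=L[sel&(abs(L[...,2]-disc)<.003)]
    PL=L[sel&(abs(L[...,2]-face-.025)<.003)]
    print('disc h',disc.round(4),'bar',len(B),r,'axis',np.degrees(np.arctan2(a[1],a[0])).round(2))
    print('disc y',np.percentile(D[:,1],[.5,99.5]).round(4),'x lo',np.percentile(D[:,0],.5).round(4),'plate x',np.percentile(PL[:,0],[1,99]).round(4),'y',np.percentile(PL[:,1],[1,99]).round(4))
    return p,L,face,r
E
python3 - <<'E'
from wheel import *
p,L,face,r=meas()
print('axis origin world',PR.apply([*r[0],face]).round(4))
E
```

```text
disc h -0.1535 bar 1475 ((0.5709335207939148, 0.013557808473706245), (0.015621213242411613, 0.06336552649736404), 62.815853118896484) axis 153.38
disc y [-0.057   0.0858] x lo 0.5001 plate x [0.5792 0.6556] y [-0.049   0.0788]
axis origin world [0.5912 0.0136 0.0684]
```

Wheel angle is about +63° (the bar is at 153° in panel axes). I'll grip the bar with tool heading 153° and turn clockwise to 90°.

```bash
cat >> wheel.py <<'E'
def RW(phi): return PR*Ro.from_euler('z',np.radians(phi))*Ro.from_euler('x',np.pi)
def tp(h): return PR.apply([.572,.0143,-.168+h])
def inw():
    T=toolT(); R=(PR.inv()*Ro.from_matrix(T[:3,:3])*Ro.from_euler('x',-np.pi)).as_euler('zyx',degrees=True)
    return (PR.inv().apply(T[:3,3])-[.572,.0143,-.168]).round(4), R.round(2)
E
python3 - <<'E'
from wheel import *
print(tp(.279)); plan(tp(.279),RW(153.2))
E
```

```text
[0.48315762 0.0143     0.32567424]
offset [0.0008, -0.0131, 0.0061] rot [-0.0017, 0.0005, -0.1064]
offset [0.003, -0.0128, 0.0061] rot [-0.0017, 0.0005, -0.1064]
offset [0.0051, -0.0121, 0.006] rot [-0.0017, 0.0005, -0.1064]
offset [0.007, -0.0111, 0.006] rot [-0.0017, 0.0005, -0.1064]
offset [0.0088, -0.0098, 0.006] rot [-0.0017, 0.0005, -0.1064]
offset [0.0103, -0.0082, 0.006] rot [-0.0017, 0.0005, -0.1064]
offset [0.0115, -0.0064, 0.006] rot [-0.0017, 0.0005, -0.1064]
offset [0.0124, -0.0044, 0.006] rot [-0.0017, 0.0005, -0.1064]
offset [0.013, -0.0023, 0.006] rot [-0.0017, 0.0005, -0.1064]
offset [0.0132, -0.0002, 0.006] rot [-0.0017, 0.0005, -0.1064]
offset [0.013, 0.002, 0.006] rot [-0.0017, 0.0005, -0.1064]
offset [0.0125, 0.0041, 0.006] rot [-0.0017, 0.0005, -0.1064]
offset [0.0116, 0.0061, 0.006] rot [-0.0017, 0.0005, -0.1064]
offset [0.0104, 0.008, 0.006] rot [-0.0017, 0.0005, -0.1064]
offset [0.009, 0.0096, 0.0061] rot [-0.0017, 0.0005, -0.1064]
offset [0.0072, 0.0109, 0.0061] rot [-0.0017, 0.0005, -0.1064]
```

```bash
python3 -m pendant '[{"offset":[0.0008,-0.0131,0.006],"rot":[-0.0017,0.0005,-0.1064],"fingers":1},{"offset":[0.003,-0.0128,0.006],"rot":[-0.0017,0.0005,-0.1064],"fingers":1},{"offset":[0.0051,-0.0121,0.006],"rot":[-0.0017,0.0005,-0.1064],"fingers":1},{"offset":[0.007,-0.0111,0.006],"rot":[-0.0017,0.0005,-0.1064],"fingers":1},{"offset":[0.0088,-0.0098,0.006],"rot":[-0.0017,0.0005,-0.1064],"fingers":1}]' >/dev/null
python3 -m pendant '[{"offset":[0.0103,-0.0082,0.006],"rot":[-0.0017,0.0005,-0.1064],"fingers":1},{"offset":[0.0115,-0.0064,0.006],"rot":[-0.0017,0.0005,-0.1064],"fingers":1},{"offset":[0.0124,-0.0044,0.006],"rot":[-0.0017,0.0005,-0.1064],"fingers":1},{"offset":[0.013,-0.0023,0.006],"rot":[-0.0017,0.0005,-0.1064],"fingers":1},{"offset":[0.0132,-0.0002,0.006],"rot":[-0.0017,0.0005,-0.1064],"fingers":1}]' >/dev/null
python3 -m pendant '[{"offset":[0.013,0.002,0.006],"rot":[-0.0017,0.0005,-0.1064],"fingers":1},{"offset":[0.0125,0.0041,0.006],"rot":[-0.0017,0.0005,-0.1064],"fingers":1},{"offset":[0.0116,0.0061,0.006],"rot":[-0.0017,0.0005,-0.1064],"fingers":1},{"offset":[0.0104,0.008,0.006],"rot":[-0.0017,0.0005,-0.1064],"fingers":1},{"offset":[0.009,0.0096,0.0061],"rot":[-0.0017,0.0005,-0.1064],"fingers":1}]' >/dev/null
python3 -m pendant '[{"offset":[0.0072,0.0109,0.0061],"rot":[-0.0017,0.0005,-0.1064],"fingers":1},{"offset":[0,0,0],"rot":[0,0,0],"fingers":1},{"offset":[0,0,0],"rot":[0,0,0],"fingers":1}]'
python3 - <<'E'
from wheel import *
print(inw(),env.get_state()['qpos'].round(2)); meas(); plan(tp(.209),RW(153.2))
E
```

```text
t: 21.98
tcp_pos: [0.4834, 0.0141, 0.3256]
tcp_rot: [2.952, 0.355, 2.639]
contact_force: [-0.5, 0.2, 0.6]
opening: 1.001
gripper_force: 0.0
(array([ 2.000e-04, -2.000e-04,  2.788e-01]), array([1.5318e+02, 5.0000e-02, 3.0000e-02])) [-0.14  0.11  1.98  0.09  0.66 -1.3 ]
disc h -0.1535 bar 2661 ((0.5701949000358582, 0.014495586976408958), (0.015945550054311752, 0.06302701681852341), 62.68619155883789) axis 153.07
disc y [-0.0558  0.0854] x lo 0.4994 plate x [0.5993 0.655 ] y [-0.0485  0.0791]
offset [0.0003, 0.0001, 0.0351] rot [0.0001, -0.0, -0.0001]
offset [0.0003, 0.0001, 0.0351] rot [0.0001, -0.0, -0.0001]
```

```bash
python3 -m pendant '[{"offset":[0.001,0,0.035],"rot":[0,0,0],"fingers":1},{"offset":[0,0,0.034],"rot":[0,0,0],"fingers":0.6},{"offset":[0,0,0],"rot":[0,0,0],"fingers":0.4},{"offset":[0,0,0],"rot":[0,0,0],"fingers":0},{"offset":[0,0,0],"rot":[0,0,0],"fingers":0}]' 60
python3 -m pendant '[{"offset":[0,0,0],"rot":[0,0,0],"fingers":0},{"offset":[0,0,0],"rot":[0,0,0],"fingers":0},{"offset":[0,0,0],"rot":[0,0,0],"fingers":0}]'
python3 - <<'E'
from wheel import *
print(inw())
E
```

```text
t: 22.65
tcp_pos: [0.5095, 0.0137, 0.2643]
tcp_rot: [2.954, 0.36, 2.643]
contact_force: [-2.6, -3.7, 0.2]
opening: 0.174
gripper_force: 58.5
t: 23.02
tcp_pos: [0.5095, 0.0137, 0.2643]
tcp_rot: [2.953, 0.361, 2.642]
contact_force: [-1.6, -7.0, 2.1]
opening: 0.176
gripper_force: 58.8
(array([ 2.000e-04, -6.000e-04,  2.122e-01]), array([ 1.5337e+02, -1.9000e-01, -1.0000e-01]))
```

```bash
python3 -m pendant '[{"offset":[0,0,0],"rot":[0,0,0.0875],"fingers":0},{"offset":[0,0,0],"rot":[0,0,0.0875],"fingers":0},{"offset":[0,0,0],"rot":[0,0,0.0875],"fingers":0},{"offset":[0,0,0],"rot":[0,0,0.0875],"fingers":0}]'|grep contact
python3 -m pendant '[{"offset":[0,0,0],"rot":[0,0,0.0875],"fingers":0},{"offset":[0,0,0],"rot":[0,0,0.0875],"fingers":0},{"offset":[0,0,0],"rot":[0,0,0.0875],"fingers":0},{"offset":[0,0,0],"rot":[0,0,0.0875],"fingers":0},{"offset":[0,0,0],"rot":[0,0,0],"fingers":0}]'|grep contact
python3 -m pendant '[{"offset":[0,0,0],"rot":[0,0,0],"fingers":0},{"offset":[0,0,0],"rot":[0,0,0],"fingers":0}]'
python3 - <<'E'
from wheel import *
print(inw())
E
```

```text
contact_force: [-6.4, -12.5, 3.2]
contact_force: [-8.7, -14.9, 3.7]
t: 24.4
tcp_pos: [0.5079, 0.0125, 0.2636]
tcp_rot: [2.741, 0.006, 1.576]
contact_force: [-8.1, -14.8, 3.9]
opening: 0.173
gripper_force: 59.5
(array([-0.0015, -0.0018,  0.2122]), array([ 9.044e+01,  6.000e-02, -2.200e-01]))
```

```bash
python3 -m pendant '[{"offset":[0,0,0],"rot":[0,0,0.005],"fingers":0},{"offset":[0,0,0],"rot":[0,0,0],"fingers":0},{"offset":[0,0,0],"rot":[0,0,0],"fingers":1},{"offset":[0,0,0],"rot":[0,0,0],"fingers":1},{"offset":[0,0,0],"rot":[0,0,0],"fingers":1}]' >/dev/null
python3 -m pendant '[{"offset":[0,0,-0.05],"rot":[0,0,0],"fingers":1},{"offset":[0,0,-0.055],"rot":[0,0,0],"fingers":1},{"offset":[0,0,-0.03],"rot":[0,0,0],"fingers":1},{"offset":[0,0,0],"rot":[0,0,0],"fingers":1},{"offset":[0,0,0],"rot":[0,0,0],"fingers":1}]'
python3 - <<'E'
from wheel import *
p,L,face,r=meas(); save('w5',p['img'])
q=shot('top'); save('t5',cv2.resize(q['img'][160:260,260:500],None,fx=3,fy=3,interpolation=cv2.INTER_CUBIC))
# stroke positions in the window: dark pixels on disc uphill
g=cv2.cvtColor(p['img'],cv2.COLOR_RGB2GRAY); c=[.571,.0146]
d=L-np.array([*c,face]); m=(g<90)&(abs(d[...,2]-.016)<.006)&(d[...,0]>.037)&(d[...,0]<.074)&(abs(d[...,1])<.026)
n,lab,st,_=cv2.connectedComponentsWithStats(m.astype(np.uint8))
for i in range(1,n):
    if st[i,4]>40: print(st[i,4],d[lab==i][:,:2].mean(0).round(4), np.degrees(np.arctan2(*np.linalg.svd(d[lab==i][:,:2]-d[lab==i][:,:2].mean(0),full_matrices=False)[2][0][::-1])).round(1))
E
```

```text
t: 25.65
tcp_pos: [0.4567, 0.0148, 0.3863]
tcp_rot: [2.74, -0.002, 1.569]
contact_force: [0.7, -0.2, -0.5]
opening: 1.004
gripper_force: 0.0
disc h -0.1535 bar 1583 ((0.5704598426818848, 0.015342269092798233), (0.01574503257870674, 0.06267819553613663), 0.28963470458984375) axis 90.2
disc y [-0.0555  0.0861] x lo 0.5001 plate x [0.5997 0.655 ] y [-0.048   0.0793]
```

View pics/w5.png

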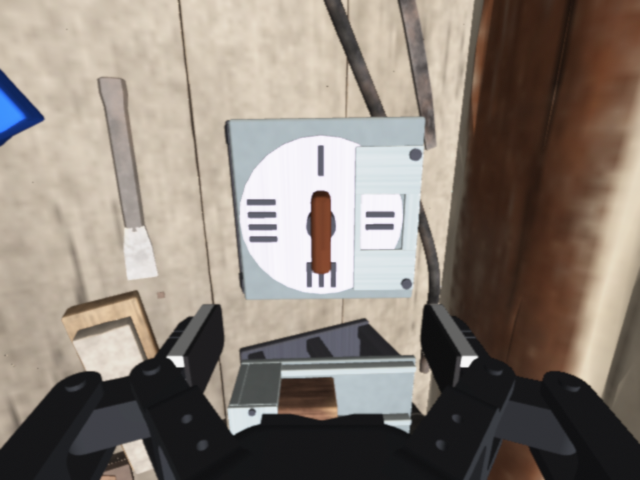

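The two strokes at (380,214) and (380,228) stand in the middle of the window (rows 194–250). The bar reads 90.2°, so the wheel is within 0.3° of zero. The robot is clear, so I'm handing in.

```bash
python3 -c "
from rig import env
print(env.finish_job())"
```

```text
the job is handed in; nothing more can be done
None
```

Job handed in at about 26 s on the robot's clock: both oak blocks are home against the stop under the keeper, and the tally wheel was then turned so the two strokes sit centred in the window; no result came back from the judge.

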